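Index the cast table click by click and bolt it

ROBOT

A 6-joint arm with a two-finger parallel gripper is mounted at the origin on a cart in front of the work surface, level with it; the furniture and walls round the work are solid. World frame = base frame: x ahead of the robot, y to its left, z up, the work surface at z = 0. Lengths are in m, angles in rad, forces in N, time in s.
With the tool pointing down it reaches from about 0.3 to 0.825 m from the base axis. Payload 5.4 kg.
Tool frame: the origin (TCP) lies at the very end of the fingers, on their centre line; the grasp point (between the pads) lies 19 mm behind it; z points along the fingers, y is the line along which they close (so a half turn about z gives the same grasp; the last joint's range is limited). The gripper opens to 92 mm and grips with 3 to 60 N. Pads are 20 mm wide; open, the fingers measure 128 mm over their backs; the gripper's body (75 mm by 189 mm) begins 69 mm behind the grasp point.
Start: joints at [-1.478, 0.158, 1.597, -0, 1.386, -0.21], TCP at [0.171, -0.549, 0.191] pointing down, gripper open.
Joint ranges: [-2.91, 2.91], [-0.94, 2.29], [0.18, 2.7], [-1.29, 4.43], [0.17, 2.64], [-3, 3]. Speed limits (rad/s): [2.57, 2.57, 3.14, 3.14, 3.14, 3.14].

INTERFACE

Orientations are given as a rotation vector (axis times angle).
In Python, from workcell import bot gives the robot as it stands. Calls block until the motion is done:
- bot.goto(position, orientation): joint-space move of the TCP to a pose.
- bot.line_to(position, rot=None, max_speed=0.15): straight line of the TCP; rot=None keeps the orientation; max_speed is the mean speed in m/s.
- bot.set_joints(angles): joint-space move.
- bot.set_gripper(opening, newtons=None): opening from 0.0 (shut) to 1.0 (fully open); newtons is the grip in N (None keeps the last); returns when the fingers have stopped.
- bot.hold(seconds).
- bot.inverse_kinematics(position, orientation): joint angles nearest the present ones, or None.
- bot.read_camera(name): name is "side" or "top"; returns a dict with "pixels" (480x640x3 uint8, blue, green, red), "fx", "fy", "cx", "cy" (pixels), "k1" (the pictures are not rectified: a ray, as slopes to the right and down, at radius r is drawn at 1 + k1 r^2 times it, then the intrinsics apply), "R" (3x3) and "t" (3): a world point X has camera coordinates R X + t. Camera axes: x right, y down, z forward; pixel columns grow to the right and rows downward; lengths in m; the calibration is good to about 2 mm. A picture is of the moment at which its call begins. There is no depth.
A pose or a line that the arm cannot do raises bot.MotionError and nothing moves.
- bot.job_done(): hands the job in; it is judged then, once.
Readings, each from a call of its own:
- bot.current_clock(): time.
- bot.current_joints(): joint angles.
- bot.current_joint_vel(): joint speeds.
- bot.current_effort(): joint torques, N m.
- bot.current_ee_pos(): TCP position.
- bot.current_tool_rot(): TCP orientation.
- bot.current_contact_force(): force on the tool from outside, world axes, zero at the start.
- bot.current_ft_torque(): the same for the moment, N m.
- bot.current_opening(): opening from 0.0 (shut) to 1.0 (fully open).
- bot.current_grip_force(): force on a finger pad.
Only numpy, scipy, OpenCV 4.12 (cv2) and the standard library are available. Lean on these libraries where they do the work, as an engineer would, in place of code of your own. Each camera call takes 0.05 s, during which the arm holds its last target. There are 200 camera calls.

TASK

Turn the plaster cast on its indexing table to the orange pointer: click the red thumb lever one full stroke at a time, letting it spring back after each click, until the yellow mark stands at the orange pointer - not a station further, as it does not turn back. Then push the blue lock bolt fully home. Feel for the end of each stroke and press gently (well under 20 N), do not touch the turntable or the cast, and leave the other things on the bench alone.

Things in the scene. Friction and masses are not known exactly. Their poses are not given: they have to be found in the camera images.
- index_base: fixed indexing table for dental casts: grey plate 200x260x10 mm, on it an aluminium drum 152 mm across up to z = 44 mm, above it a black turntable with a cast (top 97 mm above the bench). Origin: on the turntable's axis, at bench height; z up. Thumb lever on its -x side, lock bolt on its -y side, orange pointer on its +y side. All sizes and directions below are in this frame
- pointer (a point): tip of the orange pointer, a fixed post 14 mm wide at the +y rim of the turntable, 66 mm from the axis, 66 mm up
- table_mark (a point): outer end of the yellow mark on the black turntable, 58 mm from the axis, 66 mm up; 20 stations round the table, 18 degrees (0.314 rad) apart, with a white tick for each
- index_table (a joint): angle of the turntable, rad, counterclockwise from above; 0 = yellow mark at the orange pointer. At the start it rests two, three or four stations short: about -0.63, -0.94 or -1.26. Each full stroke of the lever turns it on by one station (+0.314); a ratchet stops it from turning back
- turntable: black turntable disc, 120 mm across, top 66 mm up, with a low clamp jaw; carries the cast. Origin on the axis at bench height
- cast: plaster jaw cast fixed on the turntable, 63x77x31 mm, its underside 66 mm up (origin there, on the axis)
- thumb_lever (a joint): angle of the thumb lever about the turntable's axis, rad; 0 = rest, grows as the paddle is pushed towards -y of the base (counterclockwise from above). Springs back when let go. Free play 0.03 to 0.19 rad, then it takes the table along, the next station clicks in, and within 6 mm the lever meets an elastic buffer: end of stroke, at 0.28 to 0.50 rad. Play and end cannot be seen
- paddle: red upright paddle on the lever, 26 mm (radial) x 12 mm (along the push) x 50 mm tall, z = 46 to 96 mm, its middle 108 mm from the axis; the lever's bar below it has its top at z = 54 mm. Origin: centre of its underside; pushed face 6 mm along its +y. At rest it stands at (-105, +27) mm in the base frame. Stands no more than 20 N
- paddle_push (a point): middle of the ribbed paddle face to be pushed, 80 mm up. Force here: 2 to 3 N in the free play, 4 to 7 N while the table turns, then on the buffer about 2.5 N more per mm. The stroke's length differs from unit to unit; a shorter stroke does not click: the table falls back or stops between stations
- lock_bolt (a joint): travel of the lock bolt, m; 0 = drawn out (start), 0.0125 = fully home, against a springy stop (from 0.0118 on, about 3 N per mm). It slides to +y of the base, with 3 N of friction, and stays where it is left; it goes home only while the table rests in a station
- bolt_handle: blue upright handle plate of the bolt, 34 mm (x) x 12 mm (y) x 64 mm tall, z = 16 to 80 mm; origin: centre of its underside, at (0, -130) mm in the base frame when drawn out. It takes no more than 20 N
- bolt_push (a point): middle of the outer (-y) face of the blue handle, which is to be pushed, 58 mm up, at (0, -136) mm in the base frame when drawn out
- articulator: brass articulator with mounted casts, 99x81x125 mm, on the left; loose bystander, origin: centre of its underside
- bur_block: blue bur block with a clear lid, 50x90x45 mm, on the left; loose bystander, origin: centre of its underside
- mug: white mug, 84x115x90 mm, on the right; loose bystander, origin: centre of its underside
- spare_cast: spare yellow stone jaw cast, 63x77x29 mm, on the right; loose bystander, origin: centre of its underside
- dappen: small white glass dish, 39 mm across, 27 mm tall, in front on the left; loose bystander, origin: centre of its underside

How it is judged:
On the way, in this order (a step that is already met when the one before it is completed fails the run):
1. the yellow mark stands at the orange pointer (within 0.08 rad) and the thumb lever has sprung back, the bolt still out (value of joint index_table between -0.08 and 0.08 rad and value of joint thumb_lever below 0.06 rad and value of joint lock_bolt below 0.006 m), for 0.2 s.
2. the lock bolt is fully home (at least 11.2 mm in) with the mark still at the pointer (value of joint index_table between -0.08 and 0.08 rad and value of joint lock_bolt above 0.0112 m), for 0.2 s.
At the end, for the whole second after the job is handed in: The yellow mark stands at the orange pointer within 0.08 rad, at rest, the thumb lever is back at rest (under 0.06 rad) and the lock bolt is at least 11.2 mm in (all of step 2 and value of joint thumb_lever below 0.06 rad and velocity of joint index_table between -0.05 and 0.05 rad/s); the robot touches nothing.
It fails at once if the turntable is clicked past the pointer (more than 0.2 rad) (value of joint index_table above 0.2 rad).
It fails at once if the paddle or the bolt's handle is pressed with more than 20 N (contact force between anything else and paddle above 20 N or contact force between anything else and bolt_handle above 20 N).
It fails at once if the turntable or the cast is touched (more than 0.5 N) (contact force between anything else and turntable above 0.5 N).
It fails at once if the bolt is driven in (over 8 mm) at a wrong station (value of joint lock_bolt above 0.008 m and (value of joint index_table below -0.1 rad or value of joint index_table above 0.1 rad)).
It fails at once if a bystander is shifted by more than 25 mm (distance of any of articulator, bur_block, mug, spare_cast, dappen from where it was at the start of the episode above 0.025 m).
It also fails if it takes over 64 s, if anything falls off the work surface, if the arm or the gripper's body presses on something with over 40 N, if the wrist force passes 120 N, or if a joint passes its speed limit or range.

## Working session

There is one attempt and no reset: what is moved stays moved. The work goes in short steps, each a Python script; the robot and the scene stay as the last script left them, time stands still between calls to the robot, and variables do not carry over. Pictures are saved under pics/ and viewed, at most 10 in all, crops included, and the job is handed in when it is done.

```bash
ls; mkdir -p pics
python3 - <<'E'
from workcell import bot
import cv2,numpy as np
for n in("top","side"):
    c=bot.read_camera(n); cv2.imwrite(f"pics/{n}0.png",c["pixels"])
    print(n,{k:np.round(c[k],4).tolist() for k in c if k!="pixels"}, "cam pos",(-c["R"].T@c["t"]).round(3))
print(bot.current_clock(),bot.current_tool_rot(),bot.current_contact_force())
E
```

```text
pics
top {'fx': 595.7642, 'fy': 595.7642, 'cx': 311.0521, 'cy': 239.0605, 'k1': -0.1179, 'R': [[-0.0079, -0.9999, 0.0073], [-0.9889, 0.0067, -0.1487], [0.1486, -0.0084, -0.9889]], 't': [0.0207, 0.4964, 1.4731]} cam pos [0.272 0.03  1.53 ]
side {'fx': 579.0493, 'fy': 579.0493, 'cx': 317.3657, 'cy': 241.9958, 'k1': -0.1182, 'R': [[-0.9838, -0.178, -0.0207], [-0.1112, 0.6967, -0.7087], [0.1406, -0.6949, -0.7052]], 't': [0.4995, 0.0962, 1.7625]} cam pos [0.254 1.247 1.321]
0.1 [-3.10402749e+00 -4.73598570e-01 -1.00070034e-04] [-0.19587679  0.08678615  0.65909167]
```

View pics/top0.png

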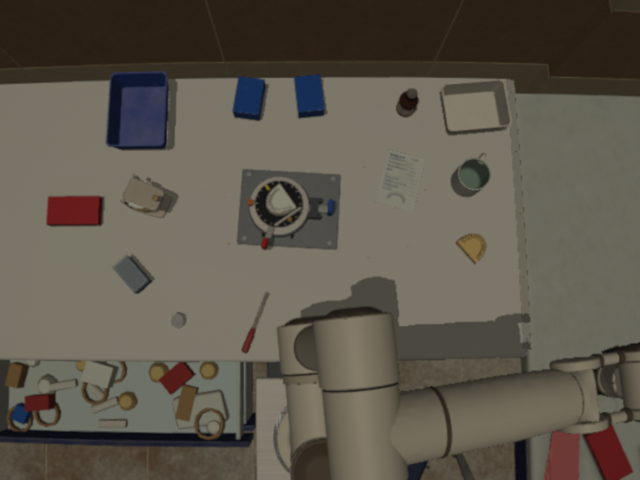

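View pics/side0.png

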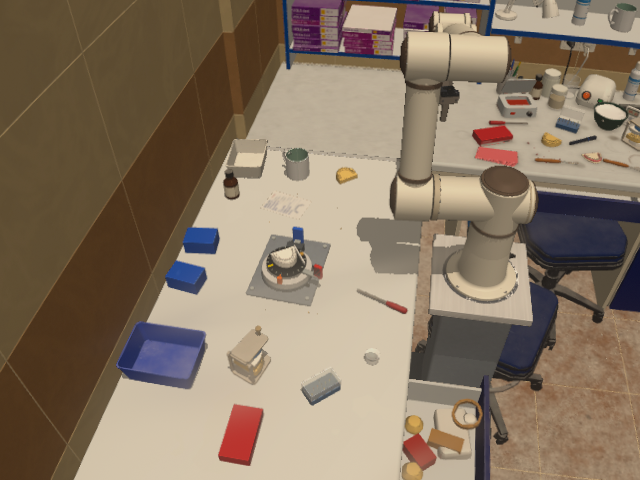

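The top view shows the table at about (280,207), with the pointer to its left (250,203), the bolt to its right (330,207) and the red paddle below (265,242). The base is nearly aligned with the world axes. I'll measure from there.

```bash
cat > h.py <<'E'
from workcell import bot
import cv2,numpy as np
def cast(c,uv,z):
    K=np.array([[c["fx"],0,c["cx"]],[0,c["fy"],c["cy"]],[0,0,1]])
    p=cv2.undistortPoints(np.array(uv,float).reshape(-1,1,2),K,np.array([c["k1"],0,0,0])).reshape(-1,2)
    d=np.c_[p,np.ones(len(p))]@c["R"]; o=-c["R"].T@c["t"]
    return o+d*((z-o[2])/d[:,2])[:,None]
def blobs(img,lo,hi,roi,amin=4):
    x0,y0,x1,y1=roi
    m=cv2.inRange(cv2.cvtColor(img[y0:y1,x0:x1],cv2.COLOR_BGR2HSV),lo,hi)
    n,l,s,ce=cv2.connectedComponentsWithStats(m)
    return [(s[i,4],(ce[i]+[x0,y0]).round(1),(s[i,:4]+[x0,y0,0,0]).tolist()) for i in range(1,n) if s[i,4]>=amin]
E
python3 - <<'E'
from h import *
c=bot.read_camera("top");im=c["pixels"]
s=bot.read_camera("side");sm=s["pixels"]
a=cv2.resize(im[160:260,230:350],(780,650)[:2],interpolation=cv2.INTER_CUBIC)[:600*650//600]
cv2.imwrite("pics/topc.png",cv2.resize(im[162:254,232:348],None,fx=6.4,fy=6.4,interpolation=cv2.INTER_CUBIC))
cv2.imwrite("pics/sidec.png",cv2.resize(sm[218:308,240:350],None,fx=6.4,fy=6.4,interpolation=cv2.INTER_CUBIC))
for nm,cc,roi in(("top",im,(235,165,345,255)),("side",sm,(245,220,335,305))):
    for k,lo,hi in(("yel",(22,120,100),(35,255,255)),("ora",(8,130,100),(19,255,255)),("red",(0,130,60),(6,255,255)),("red2",(172,130,60),(180,255,255)),("blu",(105,120,40),(125,255,255))):
        print(nm,k,blobs(cc,lo,hi,roi,3))
hsv=cv2.cvtColor(im,cv2.COLOR_BGR2HSV);print(im[180,330],im[175,245],im[240,330],im[215,350])
g=im[160:260,225:355].astype(int)
m=((g.max(2)<135)).astype(np.uint8)
m=cv2.morphologyEx(m,cv2.MORPH_CLOSE,np.ones((5,5)))
ct=max(cv2.findContours(m,0,2)[0],key=cv2.contourArea)
r=cv2.minAreaRect(ct+np.array([225,160]));print(r)
b=cast(c,cv2.boxPoints(r),.01);print(b.round(4),b.mean(0),np.linalg.norm(b-np.roll(b,1,0),axis=1))
E
```

```text
top yel [(np.int32(9), array([266.7, 186.8]), [265, 185, 4, 5])]
top ora [(np.int32(21), array([249.8, 201.6]), [248, 199, 5, 6])]
top red [(np.int32(49), array([264.1, 242.6]), [261, 238, 7, 11])]
top red2 []
top blu [(np.int32(60), array([330.1, 206.8]), [328, 200, 5, 15])]
side yel [(np.int32(13), array([270.2, 264.9]), [268, 263, 5, 4])]
side ora [(np.int32(11), array([301.4, 253.4]), [300, 252, 4, 4]), (np.int32(35), array([279.1, 278.4]), [277, 274, 5, 9])]
side red [(np.int32(34), array([317.7, 266.9]), [314, 264, 8, 8])]
side red2 []
side blu [(np.int32(112), array([297.5, 233.3]), [293, 227, 10, 16])]
[70 75 77] [70 75 75] [76 82 83] [105 119 124]
((289.5, 209.5), (99.0, 129.0), 90.0)
[[ 0.7135  0.2425  0.01  ]
 [ 0.7111 -0.0983  0.01  ]
 [ 0.448  -0.0932  0.01  ]
 [ 0.4503  0.2385  0.01  ]] [0.5807163  0.07238145 0.01      ] [0.26320992 0.34089573 0.2630917  0.33173918]
```

View pics/topc.png

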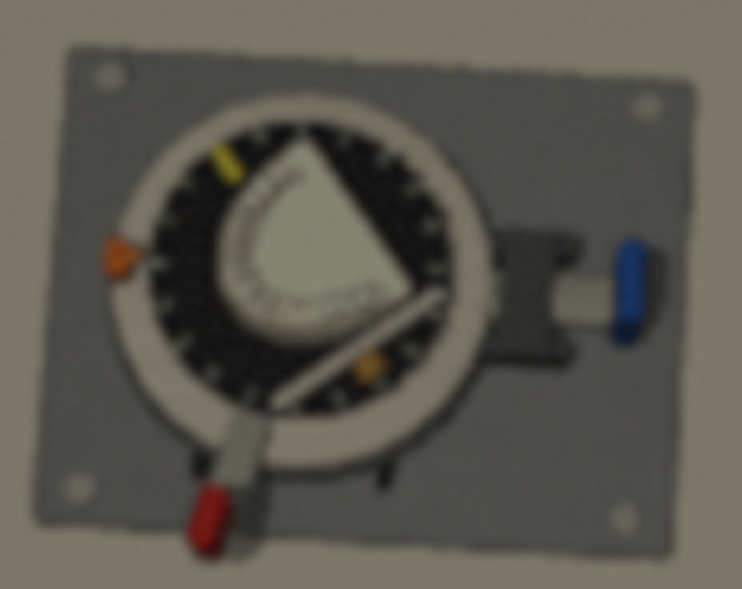

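View pics/sidec.png

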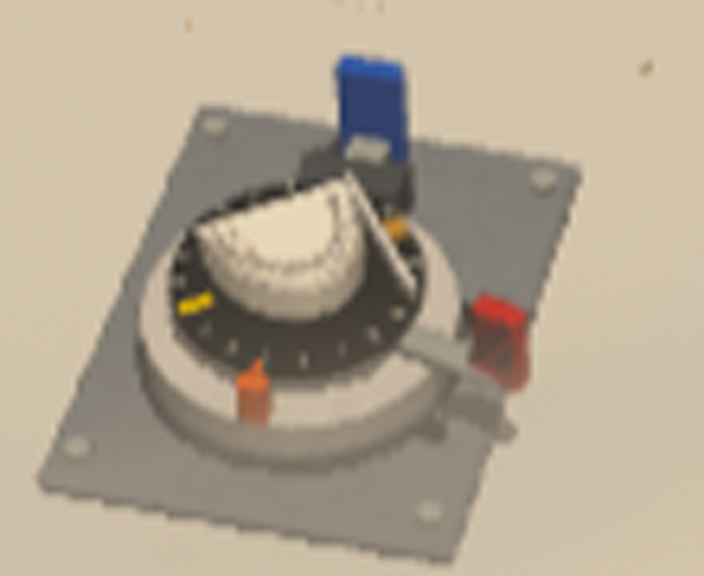

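Crops show the pointer at about (138,258) in the crop, the yellow mark about two to three ticks clockwise of it, and the bolt and paddle clearly visible. Next I'll compute the base pose from the plate corners, the disc and these features.

Run:
```python
from h import *
c=bot.read_camera("top")
f=lambda L,z:cast(c,np.array(L,float)/6.4+[232-.42,162-.42],z)
P=f([(70,47),(693,82),(672,557),(35,522)],.01)
print("plate",P.round(4).tolist(),np.linalg.norm(P-np.roll(P,1,0),axis=1).round(4),"c",P.mean(0).round(4))
e=lambda v:np.arctan2(-v[0],v[1])  # yaw from +y dir
print("yaw",e(P[0]-P[1]),e(P[3]-P[2]),[np.arctan2(v[1],v[0]) for v in(P[0]-P[3],P[1]-P[2])])
D=f([(301,267),(148,267),(455,267),(301,122),(301,412)],.066);print("disc",D.round(4).tolist())
pt=f([(138,258)],.066)[0];mk=f([(218,148)],.066)[0];bo=f([(632,290)],.08)[0];pad=f([(209,520)],.096)[0]
print("ptr",pt,"mark",mk,"bolt",bo,"pad",pad)
# rigid fit: pointer, bolt, paddle, disc centre
M=np.array([[0,.066],[0,-.130],[-.105,.027],[0,0]]);W=np.array([pt,bo,pad,D[0]])[:,:2]
mc,wc=M.mean(0),W.mean(0);H=(M-mc).T@(W-wc);yaw=np.arctan2(H[0,1]-H[1,0],H[0,0]+H[1,1])
R=np.array([[np.cos(yaw),-np.sin(yaw)],[np.sin(yaw),np.cos(yaw)]]);t=wc-R@mc
print("fit yaw",yaw,"t",t,"res mm",((M@R.T+t-W)*1000).round(1).tolist())
m=R.T@(mk[:2]-t);print("mark local",m,np.hypot(*m),"angle",np.arctan2(-m[0],m[1]))
# side cross-check
s=bot.read_camera("side")
g=lambda L,z:cast(s,np.array(L,float)/6.4+[240-.42,218-.42],z)
for n,uv,z in(("mark",(182,306),.066),("ptr",(258,362),.066),("bolt",(373,68),.08),("pad",(502,310),.096)):
    w=g([uv],z)[0];m=R.T@(w[:2]-t);print("side",n,w.round(4),"local",m.round(4),np.arctan2(-m[0],m[1]).round(3))
```

```text
plate [[0.6886, 0.1958, 0.01], [0.672, -0.0603, 0.01], [0.4753, -0.0488, 0.01], [0.4913, 0.2079, 0.01]] [0.1977 0.2567 0.1971 0.2571] c [0.5818 0.0737 0.01  ]
yaw -0.06478056715850465 -0.06218669854330799 [np.float64(-0.060888194212931915), np.float64(-0.058578834570572245)]
disc [[0.5835, 0.098, 0.066], [0.584, 0.158, 0.066], [0.5831, 0.0376, 0.066], [0.642, 0.098, 0.066], [0.5258, 0.0979, 0.066]]
ptr [0.58759656 0.16196711 0.066     ] mark [0.63167777 0.13075451 0.066     ] bolt [ 0.5705784  -0.03112665  0.08      ] pad [0.47920728 0.13150124 0.096     ]
fit yaw -0.08216423079191665 t [0.58214395 0.09714072] res mm [[-0.0, 1.0], [0.9, -1.3], [0.5, 1.2], [-1.4, -0.8]]
mark local [0.04660797 0.03756573] 0.059862229545446344 angle -0.8924113785544032
side mark [0.6316 0.1295 0.066 ] local [0.0467 0.0363] -0.91
side ptr [0.589  0.1578 0.066 ] local [0.0019 0.061 ] -0.03
side bolt [ 0.5728 -0.027   0.08  ] local [ 0.0008 -0.1245] -3.135
side pad [0.4793 0.1354 0.096 ] local [-0.1056  0.0297] 1.296
```

The mark is at -0.89 (top) and -0.91 (side), so it is three stations short (-0.94). The fit residuals are 1–2 mm and the sizes agree. I'll move to the paddle and do one felt stroke along the arc.

```bash
cat >> h.py <<'E'
from scipy.spatial.transform import Rotation as Ro
YAW=-0.07; O=np.array([.5830,.0975])
RB=np.array([[np.cos(YAW),-np.sin(YAW)],[np.sin(YAW),np.cos(YAW)]])
FLIP=False
def rot(d):  # tool down, y along world direction d
    y=np.array([d[0],d[1],0])*(-1 if FLIP else 1); z=np.array([0,0,-1.])
    return Ro.from_matrix(np.c_[np.cross(y,z),y,z]).as_rotvec()
def lever(phi,s,z=.068,r=.108):
    "finger centre s m behind paddle centre (s>0 = +y side) with lever at phi"
    a=np.arctan2(.027,-.105)+phi; d=RB@[-np.sin(a),np.cos(a)]
    p=O+RB@(r*np.array([np.cos(a),np.sin(a)]))-s*d
    return [*p,z],rot(d),d
def force(base,d):
    return -float((np.array(bot.current_contact_force())-base)[:2]@d)
def stroke(stop=11.,smin=.022,step=.0012,speed=.04,s=.026,phi0=-.09,end=.58):
    """push in small steps along the arc until the buffer is felt, then follow back"""
    bot.hold(.1); base=np.array(bot.current_contact_force()); phi=phi0; pc=None; log=[]
    while phi<end:
        phi+=step/.108; p,r,d=lever(phi,s); bot.line_to(p,r,max_speed=speed)
        F=force(base,d); log.append((round(phi,3),round(F,1)))
        if pc is None and F>1.2: pc=phi
        if F>15 or (F>stop and pc is not None and (phi-pc)*.108>smin): break
        if F>stop: bot.hold(.1); 
    bot.hold(.1); log.append(("held",round(force(base,d),1),"contact",pc))
    return phi,log
def retreat(phi,s=.026,phi0=-.09,n=5,speed=.08):
    for q in np.linspace(phi,phi0,n+1)[1:]:
        p,r,_=lever(q,s); bot.line_to(p,r,max_speed=speed)
E
python3 - <<'E'
from h import *
bot.set_gripper(0)
p,r,d=lever(-.09,.026)
up=[p[0],p[1],.2]
print(bot.current_clock(),p,bot.inverse_kinematics(up,r),bot.inverse_kinematics(p,r))
y2=Ro.from_rotvec(r)*Ro.from_euler('z',np.pi);print(bot.inverse_kinematics(up,y2.as_rotvec()))
for ph in(0,.5):print(bot.inverse_kinematics(*lever(ph,.026)[:2]))
E
```

```text
1.65 [np.float64(0.4944279708264991), np.float64(0.16454472871217024), 0.068] [ 8.90935901e-02  1.17705766e-02  1.73606633e+00 -4.44089210e-16
  1.39375574e+00  2.07157989e+00] [ 8.90935901e-02  1.53000052e-01  1.86145943e+00 -4.44089210e-16
  1.12713317e+00  2.07157989e+00]
[ 8.90935901e-02  1.17705766e-02  1.73606633e+00 -4.44089210e-16
  1.39375574e+00 -1.07001276e+00]
[0.07369854 0.1333032  1.88357547 0.         1.12471398 1.96618484]
[-3.39563605e-02  5.78188880e-02  1.96527510e+00 -4.44089210e-16
  1.11849866e+00  1.35852994e+00]
```

```bash
sed -i 's/^FLIP=False/FLIP=True/' h.py
python3 - <<'E'
from h import *
p,r,d=lever(-.09,.026)
bot.goto([p[0],p[1],.2],r); bot.line_to(p,r,max_speed=.15)
t0=bot.current_clock();print(t0,np.round(bot.current_ee_pos(),4),p)
phi,log=stroke()
t1=bot.current_clock();print(t1,len(log));print(log)
c=bot.read_camera("top");cv2.imwrite("pics/s1.png",cv2.resize(c["pixels"][162:254,232:348],None,fx=6.4,fy=6.4,interpolation=cv2.INTER_CUBIC))
retreat(phi);bot.hold(.2);print(bot.current_clock())
for n,roi in(("top",(235,165,345,255)),("side",(245,220,335,305))):
    c=bot.read_camera(n);im=c["pixels"];cv2.imwrite(f"pics/{n}1.png",im)
    for _,uv,_b in blobs(im,(22,120,100),(35,255,255),roi,3):
        m=RB.T@(cast(c,[uv],.066)[0][:2]-O);print(n,"mark",uv,np.hypot(*m).round(4),np.arctan2(-m[0],m[1]).round(3))
    print(blobs(im,(0,130,60),(6,255,255),roi,3))
E
```

```text
5.4417 [0.4953 0.1646 0.069 ] [np.float64(0.4944279708264991), np.float64(0.16454472871217024), 0.068]
18.1417 51
[(-0.079, -0.1), (-0.068, 1.3), (-0.057, -0.8), (-0.046, 0.4), (-0.034, 0.1), (-0.023, 1.1), (-0.012, 0.9), (-0.001, 0.5), (0.01, 0.5), (0.021, 1.0), (0.032, -0.2), (0.043, -0.7), (0.054, 0.7), (0.066, 2.6), (0.077, 2.6), (0.088, 2.5), (0.099, 1.8), (0.11, 1.9), (0.121, 2.9), (0.132, 0.5), (0.143, 1.7), (0.154, 0.7), (0.166, 2.8), (0.177, 1.2), (0.188, 2.2), (0.199, 3.2), (0.21, 5.6), (0.221, 5.2), (0.232, 5.8), (0.243, 5.6), (0.254, 6.3), (0.266, 6.1), (0.277, 6.0), (0.288, 6.8), (0.299, 6.7), (0.31, 6.5), (0.321, 6.7), (0.332, 5.9), (0.343, 4.9), (0.354, 5.5), (0.366, 4.7), (0.377, 5.6), (0.388, 5.3), (0.399, 6.1), (0.41, 6.3), (0.421, 7.4), (0.432, 7.6), (0.443, 9.6), (0.454, 11.0), (0.466, 13.6), ('held', 13.0, 'contact', -0.06777777777777777)]
19.9333
[]
side mark [272.1 267.9] 0.0526 -0.641
[(np.int32(20), array([319.2, 267.6]), [317, 265, 5, 7])]
```

The stroke was clear. Contact came at phi≈0.06, the drive from 0.21 and the click at ~0.34, with the buffer from 0.43, ending at 13 N. The mark now reads -0.64, one station on. I'll check the side view to see whether the lever has returned.

```bash
python3 -c "
import cv2
cv2.imwrite('pics/side1c.png',cv2.resize(cv2.imread('pics/side1.png')[208:308,240:350],None,fx=5.8,fy=5.8,interpolation=cv2.INTER_CUBIC))"
```

```text
(no output)
```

View pics/side1c.png

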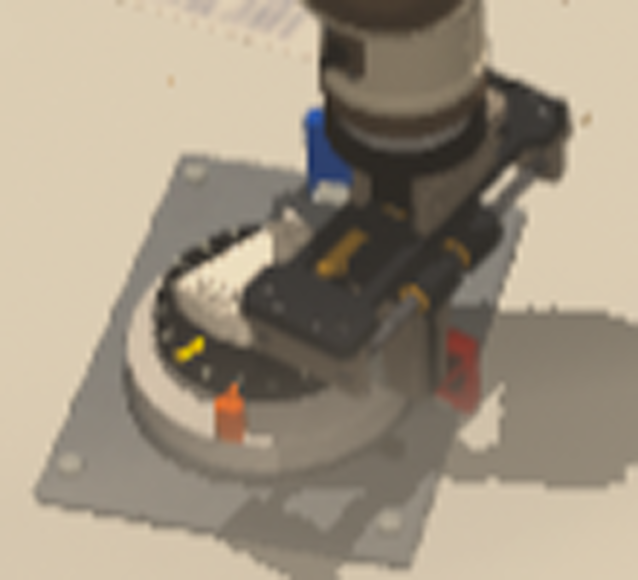

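The side crop shows the paddle back at rest. The yellow mark (190,348) has one tick between it and the pointer (230,390), so two clicks remain. I'll do these faster, checking after each.

```bash
cat >> h.py <<'E'
def stroke2(stop=11.):
    bot.hold(.1); base=np.array(bot.current_contact_force()); log=[]
    p,r,d=lever(.03,.026); bot.line_to(p,r,max_speed=.06)
    for phi in np.r_[.12,.20,.25,.30,.33,.36,.385,.41,np.arange(.425,.50,.01)]:
        p,r,d=lever(phi,.026); bot.line_to(p,r,max_speed=.04)
        F=force(base,d); log.append((round(phi,3),round(F,1)))
        if F>15 or (F>stop and phi>.42): break
    bot.hold(.15); log.append(round(force(base,d),1)); return phi,log
def mark():
    c=bot.read_camera("side"); out=[]
    for _,uv,_b in blobs(c["pixels"],(22,120,100),(35,255,255),(245,220,335,305),3):
        m=RB.T@(cast(c,[uv],.066)[0][:2]-O);out.append((uv.tolist(),np.hypot(*m).round(4),np.arctan2(-m[0],m[1]).round(3)))
    return out,c["pixels"]
E
python3 - <<'E'
from h import *
phi,log=stroke2();print(log);retreat(phi,n=3);bot.hold(.2)
m,im=mark();print(bot.current_clock(),m,blobs(im,(0,130,60),(6,255,255),(245,220,335,305),3))
cv2.imwrite('pics/side2c.png',cv2.resize(im[208:308,240:350],None,fx=5.8,fy=5.8,interpolation=cv2.INTER_CUBIC))
E
```

```text
[(np.float64(0.12), 0.8), (np.float64(0.2), 6.4), (np.float64(0.25), 6.0), (np.float64(0.3), 6.6), (np.float64(0.33), 6.2), (np.float64(0.36), 6.2), (np.float64(0.385), 6.7), (np.float64(0.41), 5.2), (np.float64(0.425), 7.5), (np.float64(0.435), 7.5), (np.float64(0.445), 10.6), (np.float64(0.455), 10.9), (np.float64(0.465), 12.5), 12.1]
25.7417 [([276.1, 270.4], np.float64(0.0518), np.float64(-0.333))] [(np.int32(22), array([319.2, 267.7]), [317, 265, 5, 7])]
```

View pics/side2c.png

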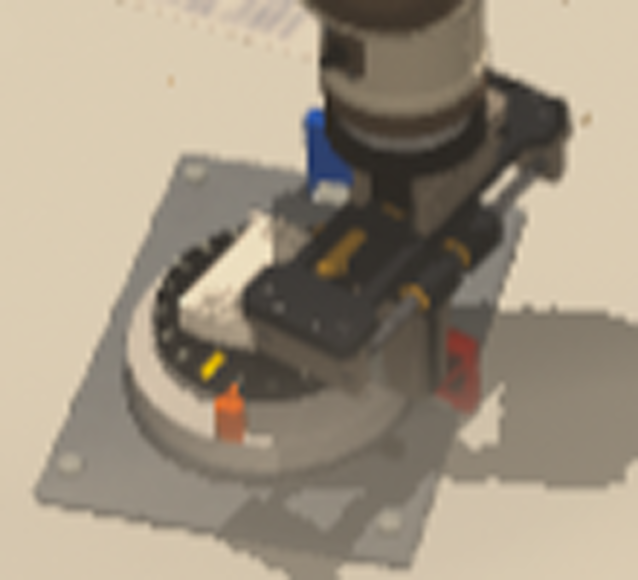

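The mark (213,365) is now one station short of the pointer (230,390), measured at -0.33. I'll do the last click, then move to above the bolt.

Run:
```python
from h import *
phi,log=stroke2();print(log);retreat(phi,n=3);bot.hold(.2)
m,_=mark();print(bot.current_clock(),m)
p,r,d=lever(-.09,.026); bot.line_to([p[0],p[1],.2],r,max_speed=.2)
d=RB@[0,1]; b=O+RB@[0,-.172]
R=[rot(d),(Ro.from_rotvec(rot(d))*Ro.from_euler('z',np.pi)).as_rotvec()]
R=[x for x in R if bot.inverse_kinematics([*b,.2],x) is not None]
j=bot.current_joints();R.sort(key=lambda x:abs(bot.inverse_kinematics([*b,.2],x)-j).max())
bot.goto([*b,.2],R[0]);np.save("rb.npy",R[0])
m,im=mark();print(bot.current_clock(),m,blobs(im,(8,130,100),(19,255,255),(245,220,335,305),3))
t=bot.read_camera("top")
for _,uv,_b in blobs(t["pixels"],(22,120,100),(35,255,255),(235,165,345,255),3):
    q=RB.T@(cast(t,[uv],.066)[0][:2]-O);print("top",np.hypot(*q),np.arctan2(-q[0],q[1]))
cv2.imwrite('pics/side3c.png',cv2.resize(im[208:308,240:350],None,fx=5.8,fy=5.8,interpolation=cv2.INTER_CUBIC))
print(bot.current_joints(),bot.current_ee_pos())
```

```text
[(np.float64(0.12), 1.9), (np.float64(0.2), 4.5), (np.float64(0.25), 5.5), (np.float64(0.3), 5.8), (np.float64(0.33), 4.8), (np.float64(0.36), 6.4), (np.float64(0.385), 6.2), (np.float64(0.41), 6.1), (np.float64(0.425), 6.5), (np.float64(0.435), 7.2), (np.float64(0.445), 8.5), (np.float64(0.455), 10.1), (np.float64(0.465), 10.7), (np.float64(0.475), 12.3), 12.1]
31.7 [([281.1, 271.8], np.float64(0.0509), np.float64(-0.019))]
33.5417 [([281.1, 271.8], np.float64(0.0509), np.float64(-0.019))] [(np.int32(6), array([291. , 245.8]), [290, 245, 3, 3]), (np.int32(34), array([279.1, 278.5]), [277, 275, 5, 8])]
top 0.05296893728269063 -0.019662994357043294
[-3.36654249e-01  1.54100284e-01  1.58539592e+00  4.12282364e-04
  1.40286144e+00 -1.83898488e+00] [ 0.57071172 -0.07255636  0.19965285]
```

View pics/side3c.png

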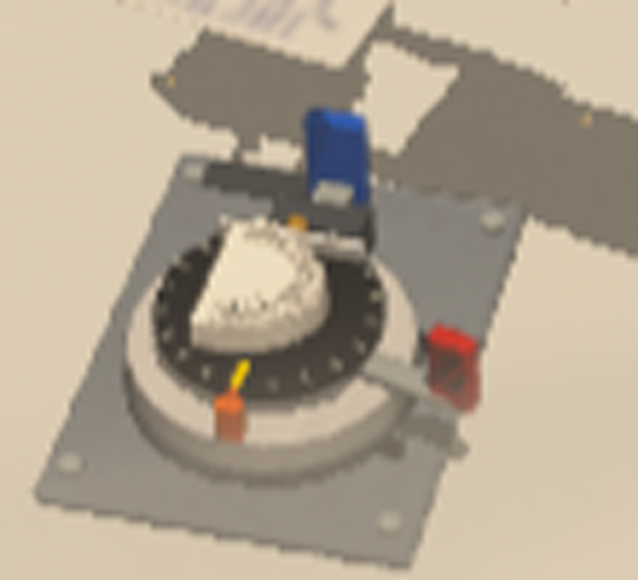

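The mark (240,378) stands at the pointer and the lever is back. Now the bolt.

Run:
```python
from h import *
r=np.load("rb.npy");d=RB@[0,1]
P=lambda y,z=.048:[*(O+RB@[0,y]),z]
bot.line_to(P(-.172),r,max_speed=.15);bot.hold(.15);base=np.array(bot.current_contact_force())
log=[];y=-.172
bot.line_to(P(-.158),r,max_speed=.05);y=-.158
while y<-.122:
    y+=.0012;bot.line_to(P(y),r,max_speed=.04);F=force(base,d);log.append((round(y*1e3,1),round(F,1)))
    if F>8: break
bot.hold(.3);print(log,force(base,d),bot.current_clock())
m,im=mark();print(m)
bot.line_to(P(-.18),r,max_speed=.08);bot.line_to(P(-.18,.2),r,max_speed=.2)
m,im=mark();c=bot.read_camera("top")
bl=blobs(c["pixels"],(105,120,40),(125,255,255),(300,165,345,255),3)
print(bot.current_clock(),m,bl,blobs(im,(105,120,40),(125,255,255),(245,215,335,305)),bot.current_contact_force())
cv2.imwrite('pics/side4c.png',cv2.resize(im[208:308,240:350],None,fx=5.8,fy=5.8,interpolation=cv2.INTER_CUBIC))
```

```text
[(-156.8, -0.2), (-155.6, 0.2), (-154.4, 0.3), (-153.2, 0.1), (-152.0, 0.0), (-150.8, -1.2), (-149.6, -0.2), (-148.4, 0.7), (-147.2, 0.8), (-146.0, 3.2), (-144.8, 3.6), (-143.6, 3.1), (-142.4, 2.5), (-141.2, 2.5), (-140.0, 2.2), (-138.8, 2.5), (-137.6, 2.9), (-136.4, 2.2), (-135.2, 3.4), (-134.0, 4.8), (-132.8, 5.6), (-131.6, 7.6), (-130.4, 9.3)] 9.734436266594281 41.3917
[([281.1, 271.8], np.float64(0.0509), np.float64(-0.019))]
43.2167 [([281.1, 271.8], np.float64(0.0509), np.float64(-0.019))] [] [(np.int32(112), array([296.2, 235.9]), [292, 230, 10, 13])] [ 0.74890939  0.17815498 -0.60091652]
```

View pics/side4c.png

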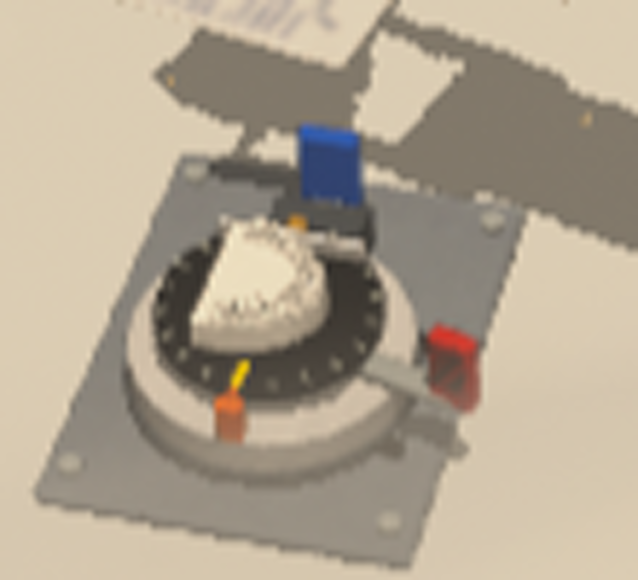

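The blue handle has moved in. Its top went from crop row ~112 to ~128, the felt travel was about 12 mm, and the stop rose to 9.7 N. The mark is still at the pointer and the lever is at rest.

```bash
python3 -c "
from workcell import bot
print(bot.job_done(),bot.current_clock())"
```

```text
the job is handed in; nothing more can be done
the job is handed in; nothing more can be done
```

I clicked the cast three stations to the orange pointer (yellow mark reads -0.02 rad), the lever sprang back, and the bolt went about 12 mm in, onto its stop. The highest force I read was 13.6 N, and the job is handed in at about 43 s, with no verdict returned.

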